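# Twist a sensor into the spring-return test receptacle and hold it for the reading

### The job

Take the finished sensor out of its white assembly nest and plug it into the test set: lower its foot into the round black twist-lock receptacle with the cross pin lined up with the two gates, push it down against the spring, and turn it a quarter turn clockwise until it stops. The receptacle springs back as soon as it is let go, so finish while still holding the sensor there, turned to the stop, so that the reading can be taken. Leave the other things on the bench where they are.

Things in the scene. Friction and masses are not known exactly. Their poses are not given: they have to be found in the camera images.
- sensor: The sensor, the only one, 64 mm tall, 84 to 170 g, upright in the nest at the start, foot 5 mm deep in its recess. Origin: centre of the foot's underside; z up. From below: grey foot 23 by 20 mm, 7 mm high, slot 9.6 mm wide along x; cone to 13 mm; grey spigot of 31 mm diameter to 25 mm; flange of 46 mm; green board; white hood with flats; glass dome. Half a turn about z changes nothing.
- grip (a point): Where to grip the sensor: on its axis 46 mm above its origin, same axes. The white hood (29.6 to 58 mm up) is a 46 mm round with two flats, 36 mm apart and 28 mm long, facing the sensor's +y and -y: close the fingers on the flats, along y, from above.
- pin (a point): Centre of the sensor's steel cross pin, on its axis 11 mm above its origin: 6 mm in diameter, 44 mm tip to tip, along the sensor's x axis (in line with the flats), sticking out of both sides of the spigot.
- socket: The receptacle: round black collar, 62 mm across, 5 mm thick, on a square 72 mm aluminium block on the grey test set (210 by 170 by 40 mm, fixed). Origin: centre of the collar's upper face, 69 mm above the bench, on the bore's axis; z up. Bore 36 mm, chamber below 50 mm. To go in, the sensor's x axis must lie along this x axis, either way round. It then turns only clockwise seen from above.
- gate (a point): One of the two gates of the collar, at its upper face, 20 mm from the bore's axis along the socket's +x; the other faces it across the bore. Notches 11 mm wide, reaching from the bore out to 24.5 mm from the axis, for the ends of the cross pin.
- plate (a point): Centre of the upper face of the sprung contact carrier in the bore, on which the foot's underside lands; 14 mm below the collar's upper face at rest. An upright brass tongue 26 by 5.6 mm, 5.5 mm high, tapering to 2.2 mm thick at its top, stands on it along its x axis (the gates' line at rest) and enters the slot of the foot. The axes turn with it.
- push (a joint): How far the carrier is pressed down, m: 0 at rest, end stop 0.007. Spring 3 N at rest, rising 0.5 N per mm. From 0.005 on (foot 19 mm below the collar's upper face) the pin is clear below the collar and the sensor can be turned; once turned, the collar keeps it from rising higher than that.
- turn (a joint): How far the carrier is turned clockwise seen from above, rad: 0 at rest, 1.40 at the stop. The slot has about 0.17 rad of play on the tongue, so the sensor itself turns about 1.57. Return spring 0.09 N m at rest, 0.16 N m at the stop: it turns the sensor back as soon as it is let go.
- nest: Assembly nest, fixed: black base of 82 mm diameter, 12 mm high, under a white disc of 62 mm diameter; total height 30 mm, with a recess of 27 mm diameter, 5 mm deep, in its top. Origin: centre of its underside on the bench.
- board: Bystander: bare round green circuit board with three brass pins, 45 mm across, 3 mm thick, lying near the nest. Origin: centre of its underside.
- reel: Bystander: reel of solder wire, 60 mm across, 42 mm high, standing on the bench. Origin: centre of its underside.
- parts_box: Bystander: clear open box of capacitors, 110 by 75 mm, 30 mm high. Origin: centre of its underside.
- cutters: Bystander: side cutters with yellow handles lying on the bench, 115 mm long along their x axis, 14 mm high. Origin: on the bench, near their pivot.
Not all that is in view belongs to the job. Leave any red look-alike of the sensor alone.

How it is judged:
On the way, in this order (a step that is already met when the one before it is completed fails the run):
1. the sensor is lifted out of the nest in the gripper (z of sensor in the frame of nest above 0.04 m and contact force between the fingers and sensor above 1 N and contact force between sensor and nest below 0.05 N), for 0.2 s.
2. the sensor's foot is in the receptacle, pin through the gates, and pushes the carrier down against its spring, not yet turned (value of joint push above 0.0045 m and value of joint turn below 0.3 rad and horizontal distance between sensor and socket below 0.004 m and z of sensor in the frame of socket below -0.017 m), for 0.1 s.
3. the sensor is turned clockwise to the stop (value of joint turn above 1.2 rad and z of sensor in the frame of socket below -0.017 m), for 0.2 s.
At the end, for the whole second after the job is handed in: The sensor stands upright in the receptacle (axis within 4 mm, foot 17 mm or more below the collar's top, carrier pressed down over 3.5 mm), at rest, turned to the stop (carrier over 1.2 of 1.40 rad), and the fingers still hold it (over 2 N) (all of step 3 and value of joint push above 0.0035 m and angle between the x axis of sensor and the y axis of socket, either way round below 0.25 rad and horizontal distance between sensor and socket below 0.004 m and angle between sensor's own z axis and vertical below 0.1 rad and contact force between the fingers and sensor above 2 N and linear speed of sensor below 0.02 m/s); the arm keeps its last pose, push and grip.
It fails at once if the bare board is moved more than 20 mm (distance of board from where it was at the start of the episode above 0.02 m).
It fails at once if the solder reel is moved more than 20 mm (distance of reel from where it was at the start of the episode above 0.02 m).
It fails at once if the box of capacitors is moved more than 20 mm (distance of parts_box from where it was at the start of the episode above 0.02 m).
It fails at once if the side cutters are moved more than 20 mm (distance of cutters from where it was at the start of the episode above 0.02 m).
It also fails if it takes over 45 s, if anything falls off the work surface, if the arm or the gripper's body presses on something with over 40 N, if the wrist force passes 120 N, or if a joint passes its speed limit or range.

### The arm

A 6-joint arm with a two-finger parallel gripper is mounted at the origin on the work surface. World frame = base frame: x ahead of the robot, y to its left, z up, the work surface at z = 0. Lengths are in m, angles in rad, forces in N, time in s.
With the tool pointing down it reaches from about 0.375 to 0.9 m from the base axis. Payload 3.1 kg.
Tool frame: the origin (TCP) lies at the centre of the arm's flange, where the gripper is bolted on; the fingertips stand robot.tip_extent ahead of it and the grasp point (between the pads) lies 164 mm ahead of it (robot.tip_extent is the distance from the TCP to the fingertips, in m); z points along the fingers, y is the line along which they close (so a half turn about z gives the same grasp; the last joint's range is limited). The gripper opens to 87 mm and grips with 3 to 60 N. Pads are 19 mm wide; open, the fingers measure 117 mm over their backs; the gripper's body (75 mm by 190 mm) begins 51 mm behind the grasp point.
Start: joints at [-1.379, 0.527, 1.433, -0, 1.181, -0.178], TCP at [0.226, -0.582, 0.405] pointing down, gripper open.
Joint ranges: [-3.08, 3.08], [-0.75, 2.2], [0.22, 2.44], [-1.43, 4.57], [0, 2.65], [-2.85, 2.85]. Speed limits (rad/s): [2.79, 2.79, 3.14, 3.14, 3.14, 3.14].

### API

Orientations are given as a unit quaternion [x, y, z, w].
In Python, from rig import get_obs, camera, hand_in, cut_out, robot gives the robot as it stands.
- The arm moves only by the tool step_arm, never from a script. Its argument "rows" is a list of rows, each a list of 6 numbers: the shift along the world's x, y, z in m, then the turn, a rotation vector about the world's x, y, z in degrees. A call has 1 to 12 rows; each row shifts and turns the commanded pose from where the row before left it; what a row does not reach is not made up. A row lasts 1/8 s, in which the tool goes at most 62.5 mm and 10.7 degrees, less where a joint would pass 70% of its speed; a pose out of reach is approached as far as the arm can. A call is refused whole if a number of a shift passes 0.0625 or a number of a turn 10.7, either way. A call with a gripper value outside its range is refused whole. "jaw" is the finger opening in m, from 0 to 0.087, set as the call begins (left out, the last holds). The fingers move at their own pace and stop on an object; "squeeze" is the grip in N (left out, the last holds). Time passes only in rows, so rows that do not move let the fingers close. It gives the time, the measured TCP pose, the force, the opening and the grip force at its end, in the units of the state.
- get_obs(): the state, without advancing time (a new reading comes with each control period).
- camera(name): name is "scene" or "side" or "wrist"; returns a dict with "pixels" (420x560x3 uint8, blue, green, red), "depth" (420x560 float32, m along the optical axis (not along the pixel's ray), 0 where there is no reading), "fov_y" (degrees; the focal length in pixels is half the picture's height over the tangent of half this angle, whatever the lens; pixels are square), "cx", "cy" (the principal point, pixels), "k1" (the pictures are not rectified: a ray, as slopes to the right and down, at radius r is drawn at 1 + k1 r^2 times it, then the intrinsics apply), "extrinsics" (4x4, takes a point from camera to world coordinates); the wrist camera has in their place "mount" (4x4, takes a point from camera to tool coordinates, whose origin is the TCP and whose axes are the flange's). Camera axes: x right, y up, looking along -z (the intrinsics and any distortion apply to the point x, -y, -z); pixel columns grow to the right and rows downward; lengths in m; the calibration is good to about 2 mm. A picture is of the moment at which its call begins: read the wrist's pose just before it.
- hand_in(): hands the job in; it is judged then, once.
Trained networks look in the newest picture that a camera, given by its name, has taken for a name from the list of things; names that differ only in an ending like _2 or _b are one class to them, and where a whole thing is asked for, a point or a joint stands for the part that bears it (a point fixed in the world has none). Each returns a list of dicts, best first, with "confidence" (0 to 1); they miss things now and then, are a little off and sometimes report something else, mostly with a low value. They report only what shows in the picture. A call takes as long as a camera call. They do not tell look-alikes from the thing itself.
- cut_out(label, camera): "region" (420x560 bool, what is visible of it) and "extent" ([centre column, centre row, width, height] in pixels, round what is visible of it).
The state is a dict: "time": time; "q": joint angles; "joint_velocities": joint speeds; "joint_torque": joint torques, N m; "position": TCP position; "tool_rot": TCP orientation; "ft_force": force on the tool from outside, world axes, zero at the start; "moment": the same for the moment, N m; "grip_width": finger opening in m; "grip_force": force on a finger pad.
Only numpy, scipy, OpenCV 4.12 (cv2) and the standard library are available. Lean on these libraries where they do the work, as an engineer would, in place of code of your own. Each camera call takes 0.05 s, during which the arm holds its last target. There are 200 camera calls.

## Working session

There is one attempt and no reset: what is moved stays moved. The work goes in short steps, Python scripts to look and compute and a tool call to move; the robot and the scene stay as the last step left them, time stands still between calls to the robot, and variables do not carry over. Pictures are saved under pics/ and viewed, at most 10 in all, crops included, and the job is handed in when it is done.

Besides the shell and the picture viewer there is one more tool, called after "Request:" as name(argument=value, ...) on one line, values as JSON. step_arm: Moves the arm, as the interface text tells. Its arguments: {"type":"object","properties":{"rows":{"type":"array"},"jaw":{"type":"number"},"squeeze":{"type":"number"}},"required":["rows"]}

```bash
mkdir -p pics; ls
cat > h.py <<'E'
import numpy as np, cv2
from rig import get_obs, camera, hand_in, cut_out, robot
from scipy.spatial.transform import Rotation as R
def ext(c,o):
    if 'extrinsics' in c: return np.array(c['extrinsics'])
    T=np.eye(4);T[:3,:3]=R.from_quat(o['tool_rot']).as_matrix();T[:3,3]=o['position']
    return T@np.array(c['mount'])
def K(c):
    f=210/np.tan(np.radians(c['fov_y'])/2)
    return np.array([[f,0,c['cx']],[0,f,c['cy']],[0,0,1.]]),np.array([c['k1'],0,0,0,0])
def rays(c,uv):
    k,d=K(c); return cv2.undistortPoints(np.array(uv,float).reshape(-1,1,2),k,d).reshape(-1,2)
def cloud(c,T):
    v,u=np.mgrid[0:420,0:560]; s=rays(c,np.stack([u,v],-1).reshape(-1,2)); z=c['depth'].reshape(-1)
    # depth along axis
    p=np.c_[s[:,0]*z,-s[:,1]*z,-z]; return (p@T[:3,:3].T+T[:3,3]).reshape(420,560,3)
def proj(c,T,P):
    k,d=K(c); q=(np.array(P,float)-T[:3,3])@T[:3,:3]; q=q*[1,-1,-1]
    return cv2.projectPoints(q.reshape(-1,1,3),np.zeros(3),np.zeros(3),k,d)[0].reshape(-1,2)
def look(n):
    o=get_obs(); c=camera(n); T=ext(c,o); return c,T,cloud(c,T)
E
python3 - <<'E'
from h import *
print(get_obs(),robot.tip_extent)
for n in ['scene','side']:
    c,T,P=look(n); cv2.imwrite(f'pics/{n}0.png',c['pixels']); print(n,T[:3,3].round(3),c['k1'],c['fov_y'])
    for l in ['sensor','socket','nest','board','reel','parts_box','cutters']:
        for d in cut_out(l,n):
            m=d['region']&(c['depth']>0)
            print(l,round(d['confidence'],2),np.round(d['extent']),np.median(P[m],0).round(3) if m.any() else '', P[m][:,2].max().round(3) if m.any() else '')
E
```

```text
pics
{'time': 0.0, 'q': array([-1.37851039e+00,  5.28426747e-01,  1.43387925e+00, -2.62638889e-05,
        1.18136422e+00, -1.78538263e-01]), 'joint_velocities': array([-9.50800964e-05,  9.88545913e-05, -1.03607427e-03,  8.38246731e-04,
       -1.89832128e-04, -7.00087518e-06]), 'joint_torque': array([-9.14145476e-04, -4.40045786e+01, -1.76592797e+01,  6.34071068e-02,
        5.82780212e-02, -1.70462590e-04]), 'position': array([ 0.22642664, -0.58218063,  0.40380277]), 'tool_rot': array([ 9.82858911e-01,  1.84356398e-01, -1.92835893e-05, -1.03867595e-03]), 'ft_force': array([-0.63178736, -0.81043727,  0.90713274]), 'moment': array([-0.01080268, -0.06278368,  0.00281593]), 'grip_force': 0.0, 'grip_width': 0.0870712738068196} 0.1822
scene [ 1.006 -0.182  0.729] 0.02582471840854823 54.79470876585385
sensor 0.92 [131. 242.  28.  28.] [ 0.483 -0.186  0.08 ] 0.09
socket 0.72 [292. 185.  42.  39.] [0.524 0.166 0.062] 0.07
socket 0.39 [138. 256.  39.  36.] [ 0.494 -0.187  0.013] 0.047
nest 0.88 [138. 255.  40.  36.] [ 0.493 -0.186  0.013] 0.056
board 0.81 [108. 227.  20.  18.] [ 0.368 -0.212  0.002] 0.018
board 0.19 [234. 361.  34.  42.] [ 0.781 -0.126  0.041] 0.045
reel 0.89 [235. 362.  33.  42.] [ 0.781 -0.127  0.041] 0.045
parts_box 0.77 [350. 285.  68.  72.] [0.768 0.135 0.007] 0.032
cutters 0.69 [309. 122.  36.  17.] [0.332 0.361 0.007] 0.012
side [0.468 0.826 0.765] 0.002503897741045095 57.159909012351044
sensor 0.53 [314. 174.  16.  24.] [ 0.488 -0.071  0.044] 0.065
sensor 0.52 [318. 148.  16.  23.] [ 0.471 -0.172  0.071] 0.089
socket 0.95 [296. 233.  39.  32.] [0.514 0.187 0.063] 0.072
nest 0.65 [320. 160.  25.  20.] [ 0.465 -0.167  0.022] 0.062
reel 0.91 [222. 162.  23.  20.] [ 0.77  -0.11   0.038] 0.045
parts_box 0.76 [205. 225.  54.  33.] [0.767 0.128 0.011] 0.032
cutters 0.86 [379. 318.  30.  45.] [0.327 0.366 0.01 ] 0.016
cutters 0.21 [320. 150.  16.  19.] [ 0.47  -0.17   0.072] 0.089
```

Run:
```python
import cv2,numpy as np
a=cv2.imread('pics/scene0.png');b=cv2.imread('pics/side0.png')
x=cv2.resize(a[130:330,80:330],None,fx=2,fy=2,interpolation=2)
y=cv2.resize(b[110:260,200:340],None,fx=2,fy=2,interpolation=2)
o=np.zeros((400,780,3),np.uint8);o[:,:500]=x;o[:300,500:780]=y
cv2.imwrite('pics/v1.png',o)
```

```text
(no output)
```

View pics/v1.png

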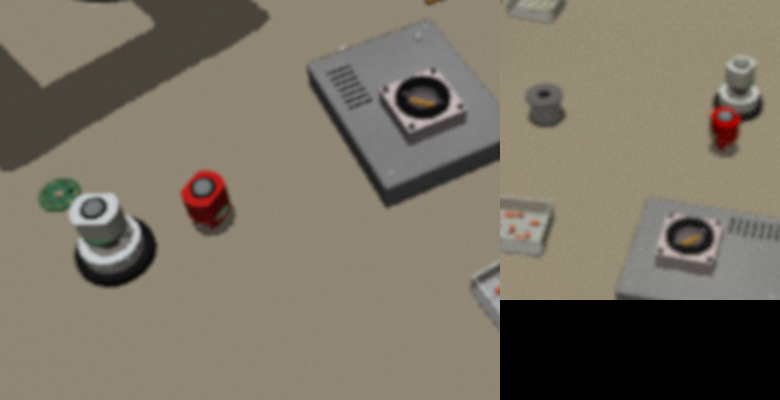

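Sensor candidates are the white one in the nest at scene (131,242) and the red look-alike at scene (183,228). I choose the white one and will check it in a close wrist picture.

Request:
step_arm(rows=[[0.03,0.05,-0.006,0,0,0],[0.03,0.05,-0.006,0,0,0],[0.03,0.05,-0.006,0,0,0],[0.03,0.05,-0.006,0,0,0],[0.03,0.05,-0.006,0,0,0],[0.03,0.05,-0.006,0,0,0],[0.03,0.05,-0.006,0,0,0],[0.03,0.05,-0.006,0,0,0],[0,0,0,0,0,0],[0,0,0,0,0,0]])

```text
time: 2.05
position: [0.4666, -0.1825, 0.3569]
tool_rot: [0.983, 0.185, 0.0, 0.0]
ft_force: [-0.5, 0.4, 0.4]
grip_width: 0.0873
grip_force: 0.0
```

Run:
```python
from h import *
o=get_obs();c,T,P=look('wrist'); cv2.imwrite('pics/w1.png',c['pixels']); np.savez('w1.npz',P=P,D=c['depth']); print(np.array(c['mount']).round(3),c['fov_y'],c['k1'],T.round(3),o['time'],o['position'],o['q'])
for l in ['sensor','grip','nest','pin']:
    for d in cut_out(l,'wrist'):
        m=d['region']&(c['depth']>0); print(l,round(d['confidence'],2),np.round(d['extent']),np.median(P[m],0).round(3),P[m][:,2].max().round(3))
```

```text
[[ 0.     0.965  0.263  0.073]
 [ 1.    -0.     0.     0.   ]
 [ 0.001  0.263 -0.965  0.02 ]
 [ 0.     0.     0.     1.   ]] 62.87507326583364 -0.037406133256686555 [[ 0.364  0.899  0.245  0.534]
 [-0.931  0.351  0.096 -0.156]
 [ 0.    -0.263  0.965  0.336]
 [ 0.     0.     0.     1.   ]] 2.05 [ 0.46661395 -0.18253124  0.35689708] [-5.96153082e-01  4.31729685e-01  1.78990473e+00 -5.94591011e-04
  9.19431877e-01  6.03042485e-01]
sensor 0.86 [178. 134.  66.  50.] [ 0.492 -0.086  0.058] 0.066
sensor 0.65 [286. 204.  60.  65.] [ 0.478 -0.184  0.083] 0.09
grip 0.7 [284. 204.  59.  62.] [ 0.478 -0.184  0.083] 0.09
grip 0.57 [178. 134.  67.  47.] [ 0.493 -0.086  0.058] 0.066
nest 0.64 [284. 184.  86.  77.] [ 0.493 -0.173  0.012] 0.059
pin 0.91 [285. 204.  60.  65.] [ 0.478 -0.184  0.083] 0.09
pin 0.75 [176. 136.  60.  56.] [ 0.493 -0.086  0.058] 0.066
```

View pics/w1.png

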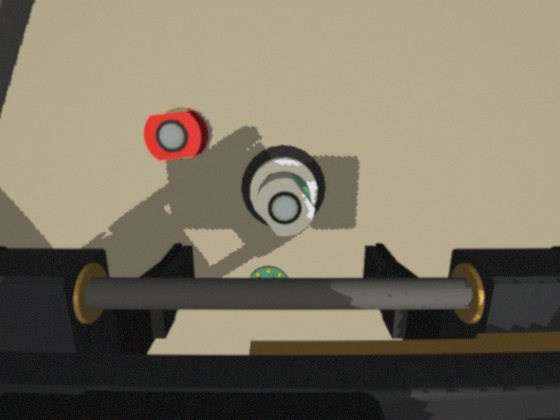

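The picture shows the white sensor at (286,204) on the white and black nest (284,184). The red look-alike is at (175,135) and the bare board at (268,275). Next I measure the flats.

```bash
cat > meas.py <<'E'
from h import *
def hood(P,c0,z0):
    m=(np.abs(P[...,2]-z0)<.0035)&(np.hypot(P[...,0]-c0[0],P[...,1]-c0[1])<.04)
    q=P[m][:,:2]; h=cv2.convexHull(q.astype(np.float32)).reshape(-1,2)
    mid=(h.max(0)+h.min(0))/2
    best=[]
    for a in np.arange(0,180,1.):
        u=np.array([np.cos(np.radians(a)),np.sin(np.radians(a))]); s=h@u; best.append((np.ptp(s),a,(s.max()+s.min())/2))
    w=np.array([b[0] for b in best]); return len(q),mid,w,best,np.median(P[m][:,2])
E
python3 - <<'E'
from meas import *
d=np.load('w1.npz');n,mid,w,b,z=hood(d['P'],(.478,-.184),.084)
print(n,mid,z); print((w[::5]*1000).round(1)); i=w.argmin(); print(b[i],b[(i+90)%180])
a=np.radians(b[i][1]);a2=np.radians(b[(i+90)%180][1]);print(b[i][2]*np.array([np.cos(a),np.sin(a)])+b[(i+90)%180][2]*np.array([np.cos(a2),np.sin(a2)]))
im=cv2.imread('pics/w1.png')[140:260,220:360];cv2.imwrite('pics/v2.png',cv2.resize(im,None,fx=5,fy=5,interpolation=2))
E
```

```text
2185 [ 0.47427925 -0.18499346] 0.08287662787601435
[44.9 45.3 45.5 45.6 46.  46.1 46.3 46.2 46.1 46.  45.7 45.8 45.9 45.9
 45.8 45.8 45.8 45.6 45.7 45.8 45.8 45.6 45.4 45.  44.4 43.7 42.5 41.1
 39.3 37.4 36.6 38.3 40.1 41.7 43.1 44.2]
(np.float64(0.03607122497145654), np.float64(148.0), np.float64(-0.5000866702459716)) (np.float64(0.04589208324953836), np.float64(58.0), np.float64(0.09426040840043115))
[ 0.47404795 -0.1850682 ]
```

View pics/v2.png

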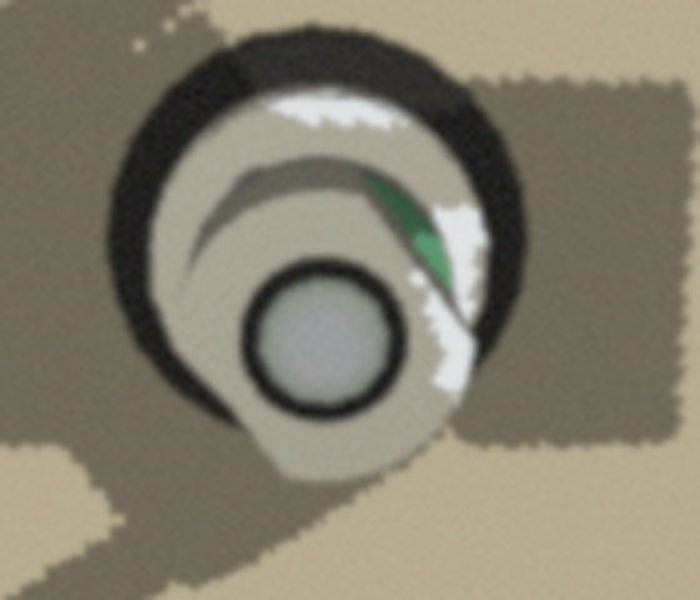

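Flat width 36.1 mm against 45.9 mm across matches the description. The centre is (0.474,-0.185) and the sensor's x axis is at 58°. Now the socket.

Request:
step_arm(rows=[[0.0075,0.05,-0.004,0,0,0],[0.0075,0.05,-0.004,0,0,0],[0.0075,0.05,-0.004,0,0,0],[0.0075,0.05,-0.004,0,0,0],[0.0075,0.05,-0.004,0,0,0],[0.0075,0.05,-0.004,0,0,0],[0.0075,0.05,-0.004,0,0,0],[0,0,0,0,0,0],[0,0,0,0,0,0]])

```text
time: 3.42
position: [0.519, 0.1667, 0.3286]
tool_rot: [0.983, 0.184, -0.0, 0.0]
ft_force: [0.7, -0.4, 0.2]
grip_width: 0.087
grip_force: 0.0
```

Run:
```python
from h import *
o=get_obs();c,T,P=look('wrist'); cv2.imwrite('pics/w2.png',c['pixels']); np.savez('w2.npz',P=P,D=c['depth'],T=T); print(o['time'],o['position'],o['q'])
for l in ['socket','gate','plate']:
    for d in cut_out(l,'wrist')[:2]:
        m=d['region']&(c['depth']>0); print(l,round(d['confidence'],2),np.round(d['extent']),np.median(P[m],0).round(3),P[m][:,2].max().round(3))
d=cut_out('socket','wrist')[0]['extent']; x,y,r=int(d[0]),int(d[1]),60
im=c['pixels'][max(0,y-r):y+r,x-r:x+r];print(x-r,y-r);cv2.imwrite('pics/v3.png',cv2.resize(im,None,fx=5,fy=5,interpolation=2))
```

```text
3.425 [0.51898961 0.16668711 0.32864373] [ 1.05813318e-01  5.25749725e-01  1.70750479e+00 -6.04405771e-04
  9.08935163e-01  1.30663925e+00]
socket 0.56 [272. 215. 127. 125.] [0.521 0.173 0.064] 0.071
gate 0.67 [274. 212. 127. 122.] [0.521 0.172 0.064] 0.071
plate 0.88 [271. 214.  45.  43.] [0.518 0.172 0.055] 0.069
212 155
```

View pics/v3.png

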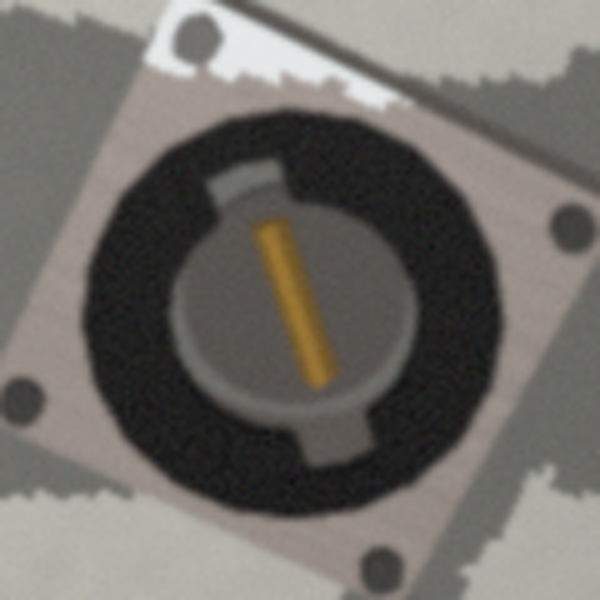

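The picture shows the black collar centred at about (270.6,217.6) in the full image. Gate outer edges are at crop (246,163) and (341,463), with the brass tongue along the same line.

```bash
cat > sock.py <<'E'
from h import *
def fit(img,c,T,cc,zs):
    g=img.max(2); ok=lambda u,z:None
    def plane(uv,z):
        s=rays(c,uv); d=np.c_[s[:,0],-s[:,1],-np.ones(len(s))]@T[:3,:3].T; t=(z-T[2,3])/d[:,2]; return (T[:3,3]+d*t[:,None])[:,:2]
    m=(g<52).astype(np.uint8)
    n,l,st,ce=cv2.connectedComponentsWithStats(m)
    k=1+np.argmax([st[i,4] if np.hypot(*(ce[i]-cc))<25 else 0 for i in range(1,n)])
    cs,_=cv2.findContours((l==k).astype(np.uint8),cv2.RETR_CCOMP,cv2.CHAIN_APPROX_NONE)
    cs=sorted(cs,key=len)[::-1]; out=plane(cs[0].reshape(-1,2),zs)
    inn=plane(cs[1].reshape(-1,2),zs)
    x,y=out.T; s=np.linalg.lstsq(np.c_[2*x,2*y,np.ones(len(x))],x*x+y*y,rcond=None)[0]
    ctr=s[:2]; r=np.sqrt(s[2]+ctr@ctr)
    v=inn-ctr; rr=np.hypot(*v.T); far=v[rr>.021]; a=np.arctan2(far[:,1],far[:,0])
    ax=np.angle(np.mean(np.exp(2j*a)))/2
    return ctr,r,np.degrees(ax)%180,len(far),rr.max(),len(cs[0]),len(cs[1]),plane
E
python3 - <<'E'
from sock import *
o=get_obs();c,T,P=look('wrist');f=fit(c['pixels'],c,T,(271,217),.069); print(f[:-1])
p=f[-1](np.array([(212+246/5,155+163/5),(212+341/5,155+463/5)]),.069);print(p,p.mean(0),np.degrees(np.arctan2(*(p[1]-p[0])[::-1])))
m=np.hypot(P[...,0]-f[0][0],P[...,1]-f[0][1]);print(np.median(P[(m>.026)&(m<.03)][:,2]),np.median(P[(m<.015)][:,2]))
E
```

```text
(array([0.51791827, 0.17234491]), np.float64(0.029684695724255056), np.float64(38.5047246725915), 44, np.float64(0.02535541178897826), 227, 166)
[[0.53741423 0.18605083]
 [0.49986878 0.15700276]] [0.5186415  0.17152679] -142.27168929622295
0.2554970654963498 0.05477359857881364
```

Request:
step_arm(rows=[[-0.0056,-0.044,0,0,0,4.6],[-0.0056,-0.044,0,0,0,4.6],[-0.0056,-0.044,0,0,0,4.6],[-0.0056,-0.044,0,0,0,4.6],[-0.0056,-0.044,0,0,0,4.6],[-0.0056,-0.044,0,0,0,4.6],[-0.0056,-0.044,0,0,0,4.6],[-0.0056,-0.044,0,0,0,4.6],[0,0,0,0,0,0],[0,0,0,0,0,0]])

```text
time: 4.97
position: [0.4737, -0.1845, 0.3287]
tool_rot: [0.875, 0.484, -0.0, -0.001]
ft_force: [-0.8, 0.3, 0.1]
grip_width: 0.0872
grip_force: 0.0
```

Run:
```python
from meas import *
o=get_obs();c,T,P=look('wrist');n,mid,w,b,z=hood(P,(.474,-.185),.084)
print(o['position'],np.degrees(o['q']).round(1),n,mid,z,w.min(),w.max()); i=w.argmin(); print(b[i])
q=R.from_quat(o['tool_rot']).as_matrix();print(np.degrees(np.arctan2(q[1,0],q[0,0])))
a=np.radians(b[i][1]);j=(i+90)%180;a2=np.radians(b[j][1]);print(b[i][2]*np.array([np.cos(a),np.sin(a)])+b[j][2]*np.array([np.cos(a2),np.sin(a2)]))
```

```text
[ 0.47372125 -0.18450185  0.3286741 ] [-33.9  27.8 103.    0.   49.3  -1.9] 2657 [ 0.47414505 -0.18504034] 0.08283905338704395 0.03583661836188101 0.0461950837104618
(np.float64(0.03583661836188101), np.float64(148.0), np.float64(-0.4999139479968866))
57.94194664493818
[ 0.47396808 -0.18487009]
```

Request:
step_arm(rows=[[0.0003,-0.0004,-0.025,0,0,0],[0,0,-0.025,0,0,0],[0,0,-0.02,0,0,0],[0,0,-0.0137,0,0,0],[0,0,-0.006,0,0,0],[0,0,0,0,0,0],[0,0,0,0,0,0]])

```text
time: 5.9
position: [0.4747, -0.1849, 0.2396]
tool_rot: [0.874, 0.485, 0.0, 0.001]
ft_force: [-0.1, 0.2, 0.3]
grip_width: 0.0869
grip_force: 0.0
```

Request:
step_arm(jaw=0.03, squeeze=35, rows=[[0,0,0,0,0,0],[0,0,0,0,0,0],[0,0,0,0,0,0],[0,0,0,0,0,0],[0,0,0,0,0,0],[0,0,0,0,0,0]])

```text
time: 6.65
position: [0.4743, -0.1848, 0.239]
tool_rot: [0.874, 0.485, -0.0, -0.0]
ft_force: [-1.7, 0.4, 0.9]
grip_width: 0.0357
grip_force: 35.2
```

Request:
step_arm(rows=[[0,0,0.01,0,0,0],[0,0,0.025,0,0,0],[0,0,0.025,0,0,0],[0,0,0.016,0,0,0],[0,0,0,0,0,0],[0,0,0,0,0,0]])

```text
time: 7.4
position: [0.4742, -0.1847, 0.3148]
tool_rot: [0.874, 0.485, -0.0, -0.0]
ft_force: [-1.1, -0.0, -1.2]
grip_width: 0.0355
grip_force: 34.8
```

Run:
```python
from meas import *
o=get_obs();c,T,P=look('wrist');p=o['position'];n,mid,w,b,z=hood(P,p[:2],p[2]-.214+.058)
print(p,o['grip_force'],n,mid,z,w.min(),w.max(),b[w.argmin()][1])
cv2.imwrite('pics/v4.png',c['pixels'])
```

```text
[ 0.47416425 -0.18468177  0.31476618] 34.818428568542004 4784 [ 0.4780513  -0.18465234] 0.15852426457504776 0.046345990801801615 0.056509438543169255 55.0
```

View pics/v4.png

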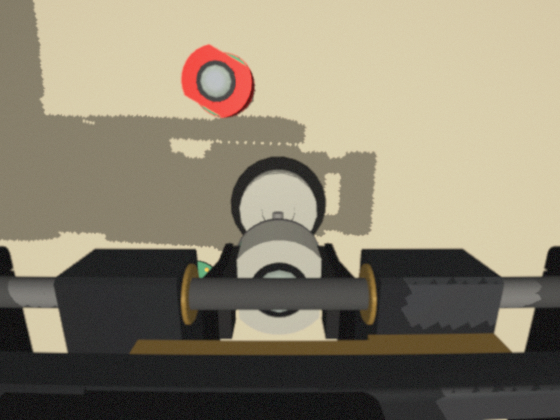

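Sensor held at (280,280), clear of the nest, with the red look-alike at (217,80) untouched.

Request:
step_arm(rows=[[0.0055,0.0446,0,0,0,-2.5],[0.0055,0.0446,0,0,0,-2.5],[0.0055,0.0446,0,0,0,-2.5],[0.0055,0.0446,0,0,0,-2.5],[0.0055,0.0446,0,0,0,-2.5],[0.0055,0.0446,0,0,0,-2.5],[0.0055,0.0446,0,0,0,-2.5],[0.0055,0.0446,0,0,0,-2.5],[0,0,-0.02,0,0,0],[0,0,0,0,0,0],[0,0,0,0,0,0]])

```text
time: 8.82
position: [0.5184, 0.1715, 0.2947]
tool_rot: [0.945, 0.326, -0.001, -0.0]
ft_force: [-0.1, 0.2, -1.2]
grip_width: 0.0357
grip_force: 34.8
```

Run:
```python
from h import *
o=get_obs();print(o['position'],np.degrees(o['q']).round(1),o['time'],o['ft_force'],o['moment'])
ims=[]
for n in ['wrist','side','scene']:
    c,T,P=look(n); u=proj(c,T,[[.518,.172,.085]])[0].astype(int); r=40 if n!='wrist' else 130
    x,y=max(u[0]-r,0),max(u[1]-r,0); im=c['pixels'][y:y+2*r,x:x+2*r]; ims.append(cv2.resize(im,(266,266),interpolation=2)); print(n,x,y)
cv2.imwrite('pics/v5.png',np.hstack(ims))
```

```text
[0.51844508 0.1715094  0.29470021] [ 6.6 33.2 99.1 -0.  47.7 58.6] 8.825 [-0.08923364  0.19114626 -1.22955919] [-0.02332056 -0.08311311 -0.01049359]
wrist 146 114
side 253 181
scene 251 132
```

View pics/v5.png

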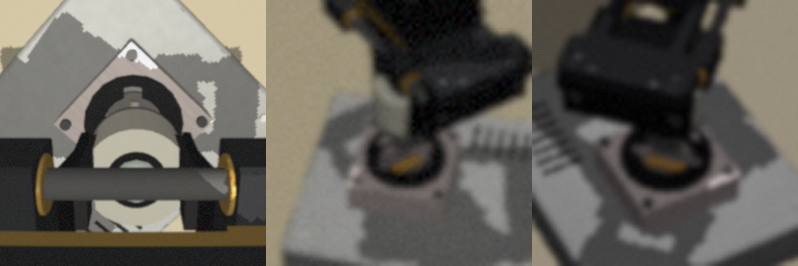

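Wrist view: the near gate and the pin line up in front of the spigot (about (130,95) in the left panel), and the gripper is centred over the bore. Lowering gently.

Request:
step_arm(rows=[[0,0,-0.005,0,0,0],[0,0,-0.005,0,0,0],[0,0,-0.004,0,0,0],[0,0,-0.004,0,0,0],[0,0,-0.004,0,0,0],[0,0,0,0,0,0]])

```text
time: 9.72
position: [0.5184, 0.1719, 0.2726]
tool_rot: [0.945, 0.326, -0.0, -0.0]
ft_force: [0.4, 0.5, -1.6]
grip_width: 0.0356
grip_force: 34.8
```

Request:
step_arm(rows=[[0,0,-0.003,0,0,0],[0,0,-0.003,0,0,0],[0,0,-0.002,0,0,0],[0,0,-0.0015,0,0,0],[0,0,0,0,0,0],[0,0,0,0,0,0]])

```text
time: 10.48
position: [0.5186, 0.172, 0.2638]
tool_rot: [0.945, 0.326, 0.0, 0.0]
ft_force: [-0.4, 1.4, 4.8]
grip_width: 0.036
grip_force: 34.8
```

Request:
step_arm(rows=[[0,0,-0.0008,0,0,0],[0,0,0,0,0,0],[0,0,0,0,0,0]])

```text
time: 10.85
position: [0.5186, 0.1719, 0.2628]
tool_rot: [0.945, 0.326, 0.0, 0.0]
ft_force: [0.2, -0.1, 3.9]
grip_width: 0.0357
grip_force: 34.8
```

Request:
step_arm(rows=[[0,0,0,0,0,-5],[0,0,0,0,0,-6],[0,0,0,0,0,-6],[0,0,0,0,0,-6],[0,0,0,0,0,0]])

```text
time: 11.48
position: [0.5183, 0.172, 0.2627]
tool_rot: [0.991, 0.132, -0.0, -0.0]
ft_force: [-0.0, 1.0, 4.6]
grip_width: 0.036
grip_force: 34.8
```

```bash
python3 -c "
from h import *
o=get_obs();print(o['position'],np.degrees(o['q']).round(1),o['ft_force'],o['moment'])"
```

```text
[0.5183454  0.17198164 0.26270143] [  6.6  36.2 100.2   0.   43.6  81.5] [-0.04393886  1.01904831  4.60446544] [0.12115091 0.1672077  0.09431478]
```

Request:
step_arm(rows=[[0,0,0,0,0,-6],[0,0,0,0,0,-7],[0,0,0,0,0,-7],[0,0,0,0,0,-7],[0,0,0,0,0,-7],[0,0,0,0,0,-7],[0,0,0,0,0,-7],[0,0,0,0,0,-7],[0,0,0,0,0,-6],[0,0,0,0,0,0],[0,0,0,0,0,0]])

```text
time: 12.85
position: [0.5179, 0.1714, 0.2625]
tool_rot: [0.921, -0.389, -0.001, 0.001]
ft_force: [-1.8, -4.9, 5.5]
grip_width: 0.0359
grip_force: 34.8
```

```bash
python3 -c "
from h import *
o=get_obs();print(o['position'],np.degrees(o['q']).round(1),o['ft_force'],o['moment']);q=R.from_quat(o['tool_rot']).as_matrix();print(np.degrees(np.arctan2(q[1,0],q[0,0])))"
```

```text
[0.5179089  0.17138265 0.26248599] [ 6.600e+00  3.620e+01  1.003e+02 -1.000e-01  4.360e+01  1.424e+02] [-1.79094772 -4.94975984  5.49018661] [-0.91184945  0.54819959  0.21537929]
-45.771844469270704
```

Request:
step_arm(rows=[[-0.0002,-0.0006,0,0,0,-2],[0,0,0,0,0,-2],[0,0,0,0,0,-2],[0,0,0,0,0,0],[0,0,0,0,0,0]])

```text
time: 13.48
position: [0.5178, 0.1711, 0.2625]
tool_rot: [0.899, -0.438, -0.001, 0.001]
ft_force: [-3.4, -4.1, 5.2]
grip_width: 0.0358
grip_force: 34.8
```

```bash
python3 -c "
from h import *
o=get_obs();print(o['position'],np.degrees(o['q']).round(1),o['ft_force'],o['moment']);q=R.from_quat(o['tool_rot']).as_matrix();print(np.degrees(np.arctan2(q[1,0],q[0,0])))"
```

```text
[0.51775756 0.17113163 0.26251108] [  6.6  36.2 100.3  -0.   43.6 148.6] [-3.44459733 -4.05101039  5.19928816] [-0.83853855  0.74676964  0.15591259]
-51.97157906306593
```

Request:
step_arm(rows=[[0,0,0,0,0,-2],[0,0,0,0,0,-2],[0,0,0,0,0,0],[0,0,0,0,0,0],[0,0,0,0,0,0]])

```text
time: 14.1
position: [0.5177, 0.1711, 0.2625]
tool_rot: [0.883, -0.469, -0.001, 0.001]
ft_force: [-3.0, -5.0, 4.3]
grip_width: 0.0358
grip_force: 34.8
```

```bash
python3 -c "
from h import *
o=get_obs();print(o['position'],np.degrees(o['q']).round(1),o['ft_force'],o['moment']);q=R.from_quat(o['tool_rot']).as_matrix();print(np.degrees(np.arctan2(q[1,0],q[0,0])))
c,T,P=look('wrist');a=c['pixels']
c,T,P=look('scene');u=proj(c,T,[[.518,.172,.085]])[0].astype(int);b=cv2.resize(c['pixels'][u[1]-40:u[1]+40,u[0]-40:u[0]+40],(240,240))
o=np.zeros((420,800,3),np.uint8);o[:,:560]=a;o[:240,560:]=b;cv2.imwrite('pics/v6.png',o)"
```

```text
[0.51772201 0.17113336 0.26250348] [  6.6  36.2 100.3  -0.   43.6 152.5] [-2.97544161 -5.02894537  4.29827722] [-0.77545746  0.74358698  0.23182146]
-55.94567509996366
```

View pics/v6.png

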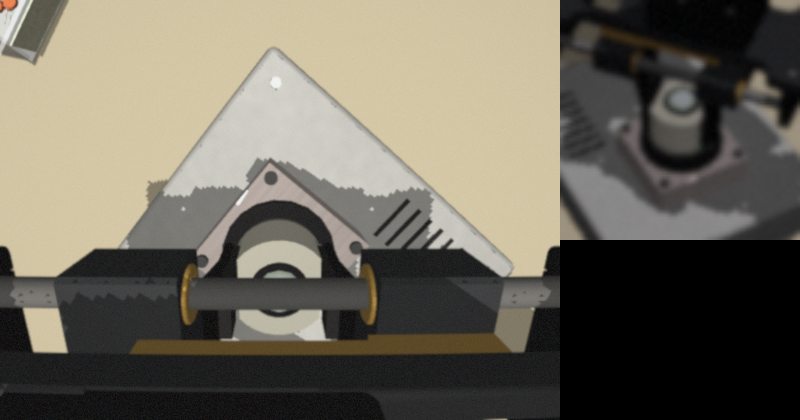

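Request:
step_arm(rows=[[0,0,0,0,0,-2],[0,0,0,0,0,0],[0,0,0,0,0,0]])

```text
time: 14.58
position: [0.5177, 0.1712, 0.2625]
tool_rot: [0.875, -0.484, -0.001, 0.001]
ft_force: [-2.9, -4.1, 4.8]
grip_width: 0.0359
grip_force: 34.9
```

```bash
python3 -c "
from h import *
o=get_obs();print(o['position'],o['grip_width'],o['ft_force'],o['moment'])
for i in range(3):
  camera('wrist');o=get_obs();print(o['ft_force'].round(2),o['moment'].round(3))"
```

```text
[0.51771085 0.17115769 0.26253437] 0.0358987408331346 [-2.93544894 -4.13851088  4.82439512] [-0.78096863  0.74404609  0.37342789]
[-2.65 -4.3   4.83] [-0.794  0.683  0.392]
[-3.07 -3.96  5.16] [-0.778  0.703  0.382]
[-3.23 -4.5   5.29] [-0.801  0.678  0.395]
```

The torque rose from 0.24 to 0.39 N m over the last 2°, so the sensor is at the stop. It is pressed down, gripped and at rest.

```bash
python3 -c "
from rig import hand_in; print(hand_in())"
```

```text
the job is handed in; nothing more can be done
None
```

I plugged the sensor into the receptacle, pressed it down, turned it clockwise to the stop and handed the job in while still holding it; no verdict came back, so I'm judging by the wrist force and torque.

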